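# Index the vial table to the next hole

## Task

Bring the next vial in front of the light head: with the fingertips gently press the black indexing plunger on the rotary table down, and, keeping it pressed, carry it round counter-clockwise (seen from above) to the next hole, one hole only, then let it spring back up so that the pin locks in that hole. Grip and lift nothing; the vials stay standing in their seats and everything else stays where it is.

Things in the scene. Friction and masses are not known exactly. Their poses are not given: they have to be found in the camera images.
- stage: Fixed indexing rotary table: black base plate 300 x 300 x 12 mm with a flat aluminium index ring (radius 100 to 130 mm, top 47 mm above the bench) that has 8 holes 18 mm wide, 45 degrees apart, 115 mm from the axis. A fixed light head (104 mm high) stands on the plate's (-x,-y) corner. Origin: on the vertical turning axis, bench height; z up; the plunger starts in its +x direction.
- table_centre (a point): Centre of the turning table's top face, on the turning axis: a round aluminium plate above the ring, 194 mm across, top 60 mm above the bench. This point's axes turn with the table: +x always points from the axis to the plunger; z up.
- cap_top (a point): Centre of the flat top of the plunger's cap: black mushroom button, 36 mm across, 10 mm thick, on a steel stem 86 mm from the turning axis, top 98 mm above the bench when out. It rides on the table; its stem goes down to a foot that holds a 12 mm round-topped brass pin up into a ring hole from below. The guide under the cap has its top 72 mm above the bench.
- plunger (a joint): How far the plunger is pressed straight down, m: 0 = out, pin up in a hole; 0.012 = stop. Beyond about 0.0085 the pin is clear of the hole and the table turns. Spring: 3.5 N at 0, 6.5 N at the stop. Let go within about 2 degrees of a hole it springs back to 0; between holes it stays 0.008 in, the pin's tip against the ring's underside.
- turntable (a joint): Angle of the turning table, rad, growing counter-clockwise seen from above: 0 = the hole at the start, 0.785 (45 degrees) = the next hole. With the pin clear it turns easily (about 0.05 N m): a finger holding the cap down carries it round by friction. The pin in a hole leaves about 1.5 degrees of play either way.
- vial1: Loose amber glass vial with white cap, 23 mm across, 45 mm tall, standing on the turning table between four little pins, 60 mm from the axis, 90 degrees counter-clockwise from the plunger. Origin: centre of its underside.
- seat1 (a point): Centre of vial1's seat on the table's top face, turning with the table.
- vial2: Loose amber glass vial with white cap, 23 mm across, 45 mm tall, standing on the turning table between four little pins, 60 mm from the axis, 135 degrees counter-clockwise from the plunger. Origin: centre of its underside.
- seat2 (a point): Centre of vial2's seat on the table's top face, turning with the table.
- vial3: Loose amber glass vial with white cap, 23 mm across, 45 mm tall, standing on the turning table between four little pins, 60 mm from the axis, 180 degrees counter-clockwise from the plunger. Origin: centre of its underside.
- seat3 (a point): Centre of vial3's seat on the table's top face, turning with the table.
- vial4: Loose amber glass vial with white cap, 23 mm across, 45 mm tall, standing on the turning table between four little pins, 60 mm from the axis, 225 degrees counter-clockwise from the plunger. Origin: centre of its underside.
- seat4 (a point): Centre of vial4's seat on the table's top face, turning with the table.
- lens_post: Loose lens in a round black mount on a short steel post, about 86 mm tall, 36 mm wide, on the base plate's (+x,-y) corner. Origin: centre of its underside.
- post_foot: Loose steel post foot, 36 mm across, 28 mm tall, on the base plate's (+x,+y) corner. Origin: centre of its underside.
- cuvette_box: Loose white box, 40 x 30 x 25 mm, on the base plate's (-x,+y) corner. Origin: centre of its underside.
- bottle_a: Amber bottle, 56 mm across, 110 mm tall, loose on the bench to the robot's right. Origin: centre of its underside.
- bottle_b: Amber bottle, 48 mm across, 100 mm tall, loose on the bench to the robot's right. Origin: centre of its underside.
- driver: Screwdriver lying on the bench to the robot's left. Origin: underside, on its long axis.
- climate_meter: White desk climate meter, 110 mm wide, 75 mm tall, standing on the bench to the robot's left. Origin: centre of its underside.

How it is judged:
On the way, in this order (a step that is already met when the one before it is completed fails the run):
1. the plunger is pressed in by the fingers at the starting hole, freeing the table (value of joint plunger above 0.008 m and value of joint turntable below 0.3 rad and contact force between the fingers and plunger above 1 N), for 0.05 s.
2. the pin has sprung up into the next hole counter-clockwise (value of joint turntable between 0.7254 and 0.8454 rad and value of joint plunger below 0.0025 m), for 0.2 s.
At the end, for the whole second after the job is handed in: The table stands at rest at the next hole counter-clockwise (45 degrees, within 3.4 degrees), the plunger fully out (within 2.5 mm) with its pin in that hole; every vial upright (within 0.15 rad) and within 6 mm of its seat; nothing else moved by more than 20 mm (all of step 2 and velocity of joint turntable between -0.05 and 0.05 rad/s and distance between vial1 and seat1 below 0.006 m and distance between vial2 and seat2 below 0.006 m and distance between vial3 and seat3 below 0.006 m and distance between vial4 and seat4 below 0.006 m and angle between each of vial1, vial2, vial3, vial4's own z axis and vertical below 0.15 rad and distance of each of lens_post, post_foot, cuvette_box, bottle_a, bottle_b, driver, climate_meter from where it was at the start of the episode below 0.02 m); the robot touches nothing.
It fails at once if the table is turned well past the next hole (value of joint turntable above 1.1854 rad).
It fails at once if the table is turned the wrong way, clockwise (value of joint turntable below -0.25 rad).
It fails at once if a vial is lifted, tipped or leaves its seat (distance between vial1 and seat1 above 0.012 m or distance between vial2 and seat2 above 0.012 m or distance between vial3 and seat3 above 0.012 m or distance between vial4 and seat4 above 0.012 m or angle between any of vial1, vial2, vial3, vial4's own z axis and vertical above 0.35 rad).
It fails at once if the plunger is squeezed or rammed (over 45 N) (contact force between the fingers and plunger above 45 N).
It fails at once if another thing on the bench or base plate is moved by over 30 mm (distance of any of lens_post, post_foot, cuvette_box, bottle_a, bottle_b, driver, climate_meter from where it was at the start of the episode above 0.03 m).
It also fails if it takes over 35 s, if anything falls off the work surface, if the arm or the gripper's body presses on something with over 40 N, if the wrist force passes 120 N, or if a joint passes its speed limit or range.

## Robot

A 7-joint arm with a two-finger parallel gripper is mounted at the origin on the work surface. World frame = base frame: x ahead of the robot, y to its left, z up, the work surface at z = 0. Lengths are in m, angles in rad, forces in N, time in s.
With the tool pointing down it reaches from about 0.35 to 0.9 m from the base axis. Payload 8.1 kg.
Tool frame: the origin (TCP) lies midway between the tips of the shut fingers; the grasp point (between the pads) lies arm.hold_point_z behind it (arm.hold_point_z is the distance from the TCP to the grasp point, in m); z points along the fingers, x is the direction in which the jaws open and shut, and the axes are right-handed (so a half turn about z gives the same grasp; the last joint's range is limited). The gripper opens to 92 mm and grips with 3 to 60 N. Pads are 19 mm wide; open, the fingers measure 130 mm over their backs; the gripper's body (75 mm by 190 mm) begins 47 mm behind the grasp point.
Start: joints at [-1.322, 0.434, 0.025, 1.573, -0.012, 1.134, -0.075], TCP at [0.215, 0.587, 0.227] pointing down, gripper open.
Joint ranges: [-2.62, 2.62], [-0.44, 2.09], [-1.27, 1.32], [0.08, 2.57], [-1.32, 4.46], [0.12, 2], [-2.74, 2.74]. Speed limits (rad/s): [2.22, 2.22, 3.01, 3.01, 3.14, 3.14, 3.14].

## Interface

Orientations are given as a rotation vector (axis times angle).
In Python, from cell import arm gives the robot as it stands.
- The arm moves only by the shell command python3 -m pendant 'ROWS' [FORCE]. ROWS is JSON, a list of rows, each an object with "dp": the shift along the tool's x, y, z in m, a list of three; "rotation": the turn, a rotation vector about the tool's x, y, z in rad, a list of three; "fingers": the closure, from -1 (fully open) to 1 (shut). In form: [{"dp": [x, y, z], "rotation": [rx, ry, rz], "fingers": fingers}, ...]. A call has 1 to 20 rows; each row is the pose to reach, as a shift and turn from the pose measured when the call began, along the tool's axes at that moment; what a row does not reach only later rows make up. A row lasts 1/8 s, in which the tool goes at most 62.5 mm and 10.7 degrees, less where a joint would pass 70% of its speed; a pose out of reach is approached as far as the arm can. A call with a gripper value outside its range is refused whole. The fingers move at their own pace and stop on an object; FORCE is the grip in N (left out, the last holds). Time passes only in rows, so rows that repeat a pose let the fingers close. It gives the time, the measured TCP pose, the force and the opening at its end, in the units of the state.
- arm.observe(): the state, without advancing time (a new reading comes with each control period).
- arm.get_image(name): name is "scene" or "top" or "wrist"; returns the picture (384x512x3 uint8, blue, green, red); there is no depth.
- arm.camera_params(name): a dict with "camera_matrix" (3x3 intrinsics, pixels), "k1" (the pictures are not rectified: a ray, as slopes to the right and down, at radius r is drawn at 1 + k1 r^2 times it, then the intrinsics apply), "rvec" (rotation vector, rad) and "tvec" (3), from world to camera coordinates, as OpenCV has them. Camera axes: x right, y down, z forward; pixel columns grow to the right and rows downward; lengths in m; the calibration is good to about 2 mm. A picture is of the moment at which its call begins: read the wrist's pose just before it. camera_params takes no time and is no camera call; for the wrist camera it gives the pose at the moment of the call.
- arm.sign_off(): hands the job in, once; it reports no verdict.
The state is a dict: "clock": time; "joints": joint angles; "dq": joint speeds; "joint_efforts": joint torques, N m; "position": TCP position; "ee_rot": TCP orientation; "force": force on the tool from outside, world axes, zero at the start; "ft_torque": the same for the moment, N m; "width": opening from 0.0 (shut) to 1.0 (fully open).
Only numpy, scipy, OpenCV 4.12 (cv2) and the standard library are available. Lean on these libraries where they do the work, as an engineer would, in place of code of your own. Each camera call takes 0.05 s, during which the arm holds its last target.

## Working session

There is one attempt and no reset: what is moved stays moved. The work goes in short steps, Python scripts to look and compute and a shell command to move; the robot and the scene stay as the last step left them, time stands still between calls to the robot, and variables do not carry over. Pictures are saved under pics/ and viewed, and the job is handed in when it is done.

```bash
ls; mkdir -p pics; python3 - <<'E'
from cell import arm
import cv2
print(arm.observe(), arm.hold_point_z)
for n in ("scene","top","wrist"):
    cv2.imwrite(f"pics/{n}0.png",arm.get_image(n)); print(n,arm.camera_params(n))
E
```

```text
pics
{'clock': 0.0, 'joints': array([-1.32159535,  0.43525217,  0.02495356,  1.57409481, -0.01162387,
        1.13399247, -0.07509507]), 'dq': array([ 0.00058525,  0.00066464, -0.00044531, -0.00178659, -0.00146518,
        0.00023692, -0.0009271 ]), 'joint_efforts': array([-1.18351414e-03, -6.67831779e+01,  9.84234139e-01, -3.14480710e+01,
       -6.06541126e-02,  4.27555607e-02,  2.03461736e-04]), 'position': array([0.21522743, 0.5862271 , 0.22592749]), 'ee_rot': array([ 2.57512705e+00,  1.79777025e+00, -1.95261313e-03]), 'force': array([ 0.25140186, -0.29440533,  0.63167072]), 'ft_torque': array([ 0.00302027,  0.00784737, -0.03711492]), 'width': 0.999776301721036} 0.0188
scene {'camera_matrix': array([[409.604313  ,   0.        , 250.32172317],
       [  0.        , 409.604313  , 197.02097773],
       [  0.        ,   0.        ,   1.        ]]), 'k1': -0.0075182237565588304, 'rvec': array([ 2.33910615,  1.16703406, -0.36279088]), 'tvec': array([-0.31888487, -0.31682161,  1.47496308])}
top {'camera_matrix': array([[476.89139351,   0.        , 253.78084612],
       [  0.        , 476.89139351, 194.63210126],
       [  0.        ,   0.        ,   1.        ]]), 'k1': -0.13556764209526487, 'rvec': array([ 2.21129958, -2.17485946,  0.06412626]), 'tvec': array([-0.02010602,  0.56003028,  1.87802422])}
wrist {'camera_matrix': array([[283.00275869,   0.        , 252.41965687],
       [  0.        , 283.00275869, 190.63215164],
       [  0.        ,   0.        ,   1.        ]]), 'k1': -0.010762264841944877, 'rvec': array([-2.39682198, -1.67073933, -0.21699561]), 'tvec': array([-0.62503747, -0.03131225,  0.38797346])}
```

View pics/scene0.png

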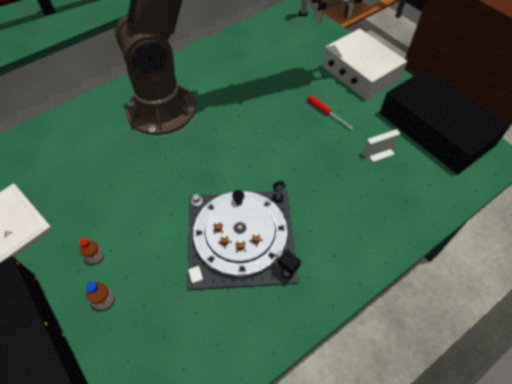

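View pics/top0.png

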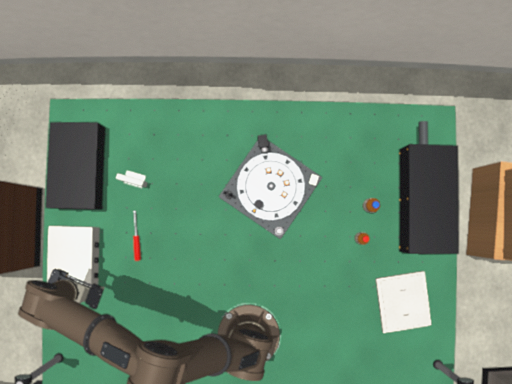

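View pics/wrist0.png

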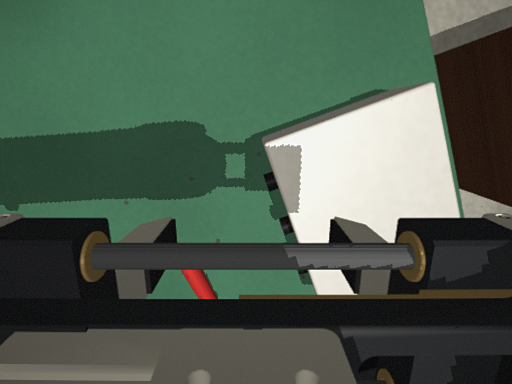

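The stage shows at about (270,186) in the top view and (240,228) in the scene view. The black cap is at about (258,204) top and (238,197) scene. Next I'll zoom in and measure.

```bash
cat > h.py <<'E'
import numpy as np, cv2
from scipy.spatial.transform import Rotation as R
def ray(P,uv):
    K=P["camera_matrix"];d=np.array([P["k1"],0,0,0,0.])
    n=cv2.undistortPoints(np.array([[uv]],float),K,d)[0,0]
    M=R.from_rotvec(P["rvec"]).as_matrix()
    return -M.T@P["tvec"], M.T@np.array([n[0],n[1],1])
def onz(P,uv,z):
    o,d=ray(P,uv); return o+d*(z-o[2])/d[2]
def proj(P,X):
    return cv2.projectPoints(np.array(X,float).reshape(-1,3),P["rvec"],P["tvec"],P["camera_matrix"],np.array([P["k1"],0,0,0,0.]))[0].reshape(-1,2)
E
python3 - <<'E'
import cv2
a=cv2.imread("pics/top0.png")[125:245,210:330]; b=cv2.imread("pics/scene0.png")[170:290,180:310]
cv2.imwrite("pics/topz.png",cv2.resize(a,None,fx=5,fy=5,interpolation=2)); cv2.imwrite("pics/scenez.png",cv2.resize(b,None,fx=5,fy=5,interpolation=2))
E
```

```text
(no output)
```

View pics/topz.png

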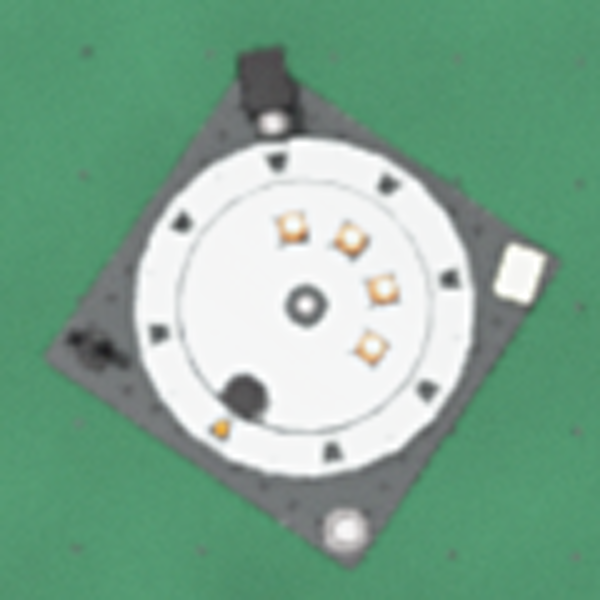

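View pics/scenez.png

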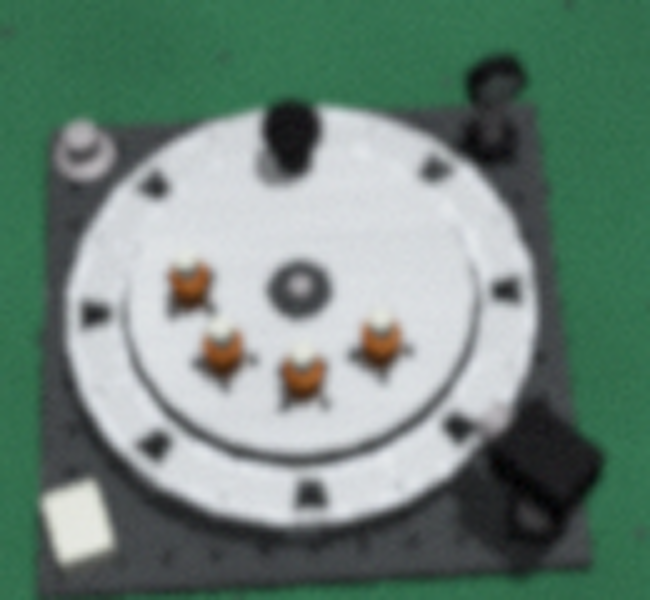

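Both zooms agree. The cap is on the robot-facing side, the vials sit 90 to 225 degrees counter-clockwise from it, and the next hole is at about (333,452) in the top zoom. Now the measurements.

```bash
python3 - <<'E'
from cell import arm
from h import *
T=arm.camera_params("top");S=arm.camera_params("scene")
a=cv2.imread("pics/top0.png").astype(int)
g=a.min(2); m=((g>190)*255).astype(np.uint8); m[:125]=0;m[245:]=0;m[:,:210]=0;m[:,330:]=0
cs=cv2.findContours(m,cv2.RETR_EXTERNAL,cv2.CHAIN_APPROX_NONE)[0]; c=max(cs,key=cv2.contourArea)
P=np.array([onz(T,p,.047)[:2] for p in c[:,0]])
def circ(P):
    A=np.c_[2*P,np.ones(len(P))];s=np.linalg.lstsq(A,(P**2).sum(1),rcond=None)[0];return s[:2],np.sqrt(s[2]+s[:2]@s[:2])
for k in range(3):
    C,r=circ(P);e=abs(np.hypot(*(P-C).T)-r);P=P[e<.004]
print("top ring",C,r,len(P))
# cap by dark blob
mx=a.max(2); k=((mx<110)*255).astype(np.uint8)
n,l,st,ce=cv2.connectedComponentsWithStats(k[125:245,210:330])
for i in range(1,n):
    if 20<st[i,4]<400:
        uv=ce[i]+[210,125];X=onz(T,uv,.098);d=X[:2]-C;print("dark",uv,st[i],X,np.hypot(*d),np.degrees(np.arctan2(d[1],d[0])))
# holes at z .047
for z in [(277,161),(388,184),(450,279),(428,390),(333,452),(221,428),(158,333),(182,223)]:
    uv=(z[0]/5-.4+210,z[1]/5-.4+125);d=onz(T,uv,.047)[:2]-C;print("hole",np.hypot(*d),np.degrees(np.arctan2(d[1],d[0])))
b=cv2.imread("pics/scene0.png").astype(int)
uv=(291/5-.4+180,127/5-.4+170)
print("scene cap",onz(S,uv,.094)); 
print("scene pred ring c",proj(S,[*C,.06]),(300/5+179.6,289/5+169.6))
o1,d1=ray(S,uv)
E
```

```text
top ring [ 0.59385822 -0.07537275] 0.13028768932666432 191
dark [263.80952381 143.01587302] [ 47   9  17  19 189] [ 0.75420229 -0.04584221  0.098     ] 0.16304071255935157 10.435221187988043
dark [229.15555556 194.48888889] [13 64 14 11 90] [0.55458778 0.08286129 0.098     ] 0.1630342850763143 103.93802868905213
dark [258.44680851 204.17021277] [44 76  9  8 47] [ 0.51964343 -0.02902847  0.098     ] 0.08749644604776509 148.0168070876804
hole 0.11651550351622304 11.387234939118152
hole 0.11695070058939612 -33.45820265770864
hole 0.11642277073295888 -78.34805908868948
hole 0.11673218496084196 -123.14579930169877
hole 0.11596408110756282 -167.99292337474068
hole 0.11523208153662216 146.54721223014602
hole 0.11623245458329053 101.27635992615222
hole 0.11599992371584661 56.520318988842135
scene cap [ 0.51767444 -0.03045241  0.094     ]
scene pred ring c [[241.20623939 228.15189125]] (239.6, 227.39999999999998)
```

The ring fit gives radius 130.3 mm against 130 given. The hole pattern puts the plunger at about 146.6°, and the cap from both views agrees within about 3 mm. I'll work out the transfer to a point above the cap.

```bash
python3 - <<'E'
from cell import arm
from h import *
s=arm.observe();M=R.from_rotvec(s["ee_rot"]).as_matrix()
print(M.round(3)); print(M.T@(np.array([.521,-.029,.18])-s["position"]))
P=arm.camera_params("wrist");o,d=ray(P,(256,192));print("cam in tool",M.T@(o-s["position"]),M.T@d)
E
```

```text
[[ 0.345  0.939 -0.   ]
 [ 0.939 -0.345 -0.001]
 [-0.001  0.    -1.   ]]
[-0.47221669  0.49906519  0.04674924]
cam in tool [ 0.00036166 -0.06798706 -0.15689979] [0.01332319 0.26016115 0.96556827]
```

```bash
python3 -m pendant '[{"dp":[-0.04,0.045,0.0],"rotation":[0,0,0],"fingers":1},{"dp":[-0.08,0.085,0.0],"rotation":[0,0,0],"fingers":1},{"dp":[-0.12,0.127,0.0],"rotation":[0,0,0],"fingers":1},{"dp":[-0.16,0.17,0.0],"rotation":[0,0,0],"fingers":1},{"dp":[-0.20,0.21,0.0],"rotation":[0,0,0],"fingers":1},{"dp":[-0.24,0.254,0.0],"rotation":[0,0,0],"fingers":1},{"dp":[-0.28,0.296,0.0],"rotation":[0,0,0],"fingers":1},{"dp":[-0.32,0.338,0.0],"rotation":[0,0,0],"fingers":1},{"dp":[-0.36,0.38,0.0],"rotation":[0,0,0],"fingers":1},{"dp":[-0.40,0.423,0.01],"rotation":[0,0,0],"fingers":1},{"dp":[-0.44,0.465,0.02],"rotation":[0,0,0],"fingers":1},{"dp":[-0.46,0.486,0.03],"rotation":[0,0,0],"fingers":1},{"dp":[-0.472,0.499,0.04],"rotation":[0,0,0],"fingers":1},{"dp":[-0.472,0.499,0.046],"rotation":[0,0,0],"fingers":1},{"dp":[-0.472,0.499,0.046],"rotation":[0,0,0],"fingers":1},{"dp":[-0.472,0.499,0.046],"rotation":[0,0,0],"fingers":1}]' 20
python3 - <<'E'
from cell import arm
from h import *
print(arm.observe())
import json
P=arm.camera_params("wrist");print(P)
a=arm.get_image("wrist");cv2.imwrite("pics/wrist1.png",a)
cv2.imwrite("pics/top1.png",arm.get_image("top")); cv2.imwrite("pics/scene1.png",arm.get_image("scene"))
E
```

```text
clock: 2.15
position: [0.5209, -0.0276, 0.1811]
ee_rot: [2.574, 1.8, -0.001]
force: [0.2, 0.5, 0.4]
width: 0.002
{'clock': 2.15, 'joints': array([-0.33817795,  0.31953733,  0.37108053,  1.9062876 , -0.14063871,
        0.94102368,  1.31946459]), 'dq': array([ 0.00053229, -0.0034874 ,  0.00251642, -0.00515149,  0.00068985,
        0.00074561,  0.00377479]), 'joint_efforts': array([ 2.78542489e-01, -5.07453525e+01,  4.25788432e+00, -2.75440335e+01,
        3.86474852e-02,  9.11539793e-02, -1.15432646e-02]), 'position': array([ 0.52089218, -0.0275817 ,  0.18105265]), 'ee_rot': array([ 2.57410293e+00,  1.80020407e+00, -6.96845018e-04]), 'force': array([0.19065954, 0.50539338, 0.44012882]), 'ft_torque': array([ 0.0082925 , -0.00860721, -0.02137326]), 'width': 0.002196235390631318}
{'camera_matrix': array([[283.00275869,   0.        , 252.41965687],
       [  0.        , 283.00275869, 190.63215164],
       [  0.        ,   0.        ,   1.        ]]), 'k1': -0.010762264841944877, 'rvec': array([-2.39582607, -1.67279413, -0.21790516]), 'tvec': array([-0.15403208, -0.50256423,  0.21662376])}
```

View pics/wrist1.png

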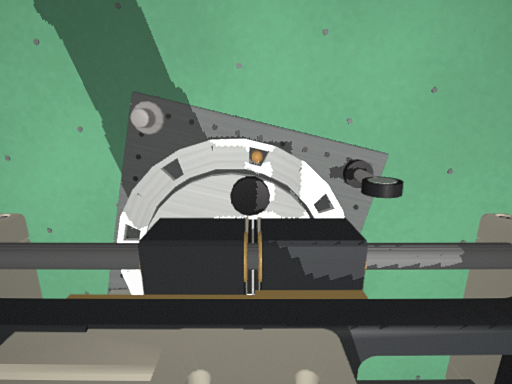

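View pics/scene1.png

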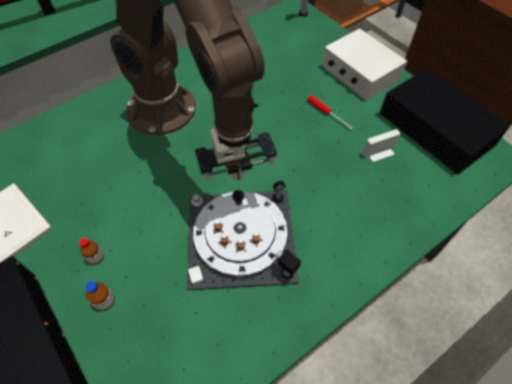

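The wrist view shows the cap at about (250,196), the brass pin in its hole at (257,157), the adjacent holes at (173,168) and (323,203), and the shut fingertips at about (253,290). I'll refine the cap position from it.

```bash
python3 - <<'E'
from cell import arm
from h import *
P=arm.camera_params("wrist");a=cv2.imread("pics/wrist1.png").astype(int)
m=((a.max(2)<60)*255).astype(np.uint8)[170:217,220:285]
n,l,st,ce=cv2.connectedComponentsWithStats(m)
for i in range(1,n):
    if st[i,4]>50: print(st[i],ce[i]+[220,170])
for uv in [(250,196)]:
    print("cap",onz(P,uv,.098))
print("cap edges",onz(P,(231,196),.098),onz(P,(269.5,196),.098))
C=np.array([.5939,-.0754])
for uv in [(257,157),(173,169),(323,203),(134,232)]:
    X=onz(P,uv,.047)[:2];d=X-C;print("hole",X,np.hypot(*d),np.degrees(np.arctan2(d[1],d[0])))
b=cv2.imread("pics/wrist1.png")[90:300,110:400];cv2.imwrite("pics/w1z.png",cv2.resize(b,None,fx=2.7,fy=2.7,interpolation=2))
E
```

```text
[ 11   6  36  39 867] [245.58477509 195.32871972]
cap [ 0.52089046 -0.02975346  0.098     ]
cap edges [ 0.51510919 -0.045479    0.098     ] [ 0.52682449 -0.01361382  0.098     ]
hole [ 0.49766387 -0.01388696] 0.11421579193901965 147.41374798987073
hole [ 0.47920399 -0.10042813] 0.1173949825640439 -167.69029557129778
hole [0.56888617 0.03589921] 0.1140754434317456 102.66642046174115
hole [ 0.52894773 -0.17031587] 0.11501225836396885 -124.3843855706623
```

View pics/w1z.png

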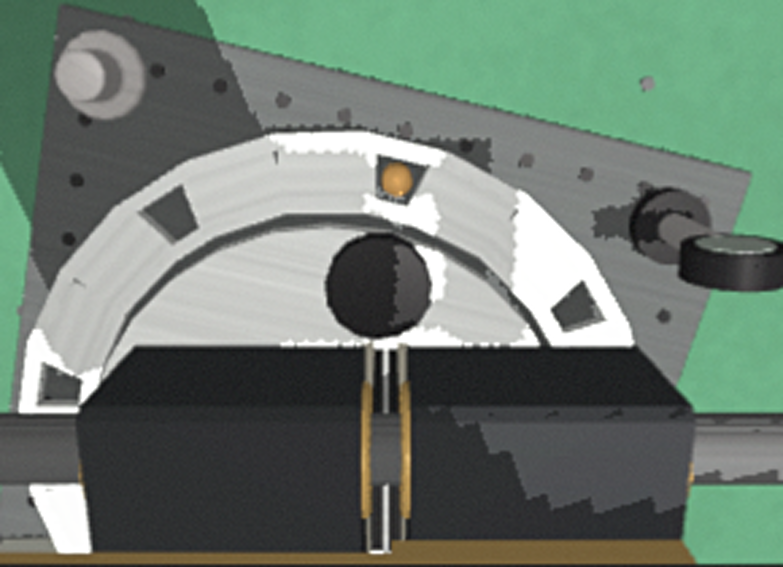

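The cap is at (0.521, -0.030), which matches the other views and is about 2 mm from the TCP in xy. I'll descend to just above it.

```bash
python3 -m pendant '[{"dp":[-0.002,0.001,0.02],"rotation":[0,0,0],"fingers":1},{"dp":[-0.002,0.001,0.04],"rotation":[0,0,0],"fingers":1},{"dp":[-0.002,0.001,0.06],"rotation":[0,0,0],"fingers":1},{"dp":[-0.002,0.001,0.07],"rotation":[0,0,0],"fingers":1},{"dp":[-0.002,0.001,0.077],"rotation":[0,0,0],"fingers":1},{"dp":[-0.002,0.001,0.079],"rotation":[0,0,0],"fingers":1},{"dp":[-0.002,0.001,0.079],"rotation":[0,0,0],"fingers":1}]'
python3 - <<'E'
from cell import arm
from h import *
print(arm.observe()['force'],arm.observe()['position'])
a=arm.get_image("wrist");b=a[130:310,150:350];cv2.imwrite("pics/w2z.png",cv2.resize(b,None,fx=3,fy=3,interpolation=2))
E
```

```text
clock: 3.18
position: [0.5216, -0.0303, 0.1025]
ee_rot: [2.574, 1.799, 0.0]
force: [-0.8, 0.2, 0.2]
width: 0.006
[-0.76397469  0.241249    0.19673681] [ 0.52162714 -0.03034459  0.10248908]
```

View pics/w2z.png

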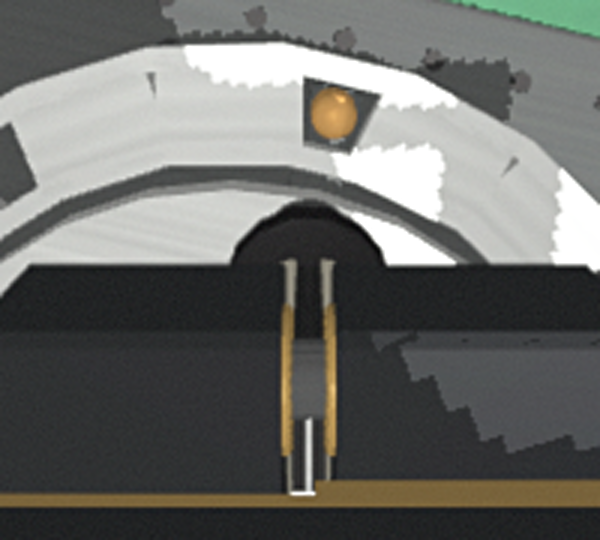

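The fingertips are centred over the cap at about (308,260) in the zoom, and the pin is still in its hole. I'll press down in small steps.

```bash
python3 -m pendant '[{"dp":[0,0,0.002],"rotation":[0,0,0],"fingers":1},{"dp":[0,0,0.004],"rotation":[0,0,0],"fingers":1},{"dp":[0,0,0.006],"rotation":[0,0,0],"fingers":1},{"dp":[0,0,0.008],"rotation":[0,0,0],"fingers":1},{"dp":[0,0,0.008],"rotation":[0,0,0],"fingers":1}]'
python3 -c "
from cell import arm
print(arm.observe())"
```

```text
clock: 3.85
position: [0.5218, -0.0303, 0.0946]
ee_rot: [2.574, 1.799, 0.001]
force: [-0.3, 0.7, 2.2]
width: 0.004
{'clock': 3.85, 'joints': array([-0.29411287,  0.43598042,  0.33312903,  1.99401066, -0.20473754,
        0.74211103,  1.38156056]), 'dq': array([ 0.00014933, -0.00423263,  0.0005068 , -0.00161291,  0.00215588,
        0.00037087, -0.00192265]), 'joint_efforts': array([ 1.68852056e-01, -5.42887115e+01,  4.95090410e+00, -2.21103805e+01,
        8.15480319e-02, -8.03254405e-02,  1.59653882e-02]), 'position': array([ 0.52180516, -0.03033342,  0.09458552]), 'ee_rot': array([2.57391497e+00, 1.79903486e+00, 9.42784906e-04]), 'force': array([-0.29995445,  0.73505825,  2.2444355 ]), 'ft_torque': array([0.0495784 , 0.10756179, 0.00910286]), 'width': 0.004360267191587661}
```

```bash
python3 -m pendant '[{"dp":[0,0,0.002],"rotation":[0,0,0],"fingers":1},{"dp":[0,0,0.004],"rotation":[0,0,0],"fingers":1},{"dp":[0,0,0.006],"rotation":[0,0,0],"fingers":1},{"dp":[0,0,0.008],"rotation":[0,0,0],"fingers":1},{"dp":[0,0,0.008],"rotation":[0,0,0],"fingers":1}]'
python3 - <<'E'
from cell import arm
from h import *
s=arm.observe();print(s['force'],s['position'],s['ft_torque'])
a=arm.get_image("wrist");b=a[130:310,150:350];cv2.imwrite("pics/w3z.png",cv2.resize(b,None,fx=3,fy=3,interpolation=2))
E
```

```text
clock: 4.47
position: [0.5218, -0.0303, 0.0865]
ee_rot: [2.574, 1.799, 0.001]
force: [0.5, -0.0, 5.0]
width: 0.01
[ 0.46505184 -0.04091854  4.95746935] [ 0.52181679 -0.03034284  0.0864605 ] [ 0.10316753  0.22369816 -0.00887604]
```

View pics/w3z.png

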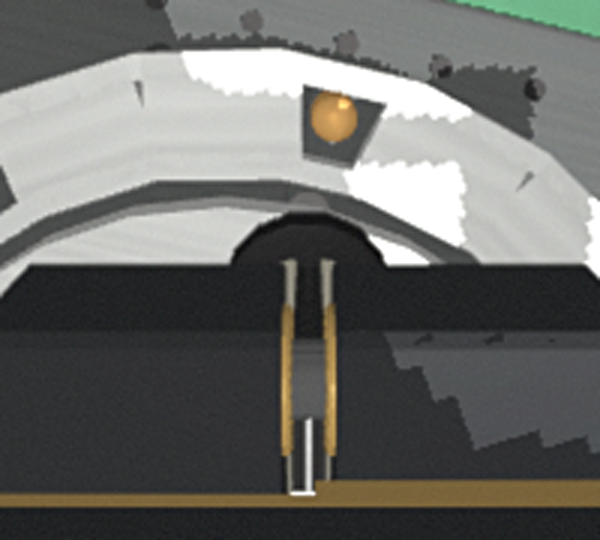

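```bash
python3 -m pendant '[{"dp":[0,0,0.0008],"rotation":[0,0,0],"fingers":1},{"dp":[0,0,0.0008],"rotation":[0,0,0],"fingers":1}]'
```

```text
clock: 4.78
position: [0.522, -0.0301, 0.0862]
ee_rot: [2.574, 1.799, 0.002]
force: [-2.9, 1.6, 11.1]
width: 0.005
```

The stop is reached: the force jumped to 11 N at z = 0.0862. I'll compute the arc about the axis, with the tool turning along, just off the stop.

```bash
python3 - <<'E'
from cell import arm
from h import *
s=arm.observe();M=R.from_rotvec(s["ee_rot"]).as_matrix();p=s["position"];print(p)
C=np.array([.594,-.0754,0])
d=p-C;print(np.hypot(d[0],d[1]),np.degrees(np.arctan2(d[1],d[0])))
for t in [1,3,6,9,12,15,18,21,24,27,30,33,36,39,42,44,45]:
    q=C+R.from_euler('z',t,degrees=True).apply(d); q[2]=.0867
    print(t,(M.T@(q-p)).round(4),round(-np.radians(t),3))
E
```

```text
[ 0.52200267 -0.03010061  0.08620342]
0.08506262304126781 147.82265574142167
1 [-0.0015 -0.0003 -0.0005] -0.017
3 [-0.0044 -0.0008 -0.0005] -0.052
6 [-0.0088 -0.0014 -0.0005] -0.105
9 [-0.0132 -0.0018 -0.0005] -0.157
12 [-0.0177 -0.0019 -0.0005] -0.209
15 [-0.0221 -0.0018 -0.0005] -0.262
18 [-0.0266 -0.0014 -0.0005] -0.314
21 [-0.031  -0.0009 -0.0005] -0.367
24 [-0.0354 -0.0001 -0.0005] -0.419
27 [-0.0397  0.001  -0.0005] -0.471
30 [-0.044   0.0022 -0.0005] -0.524
33 [-0.0482  0.0037 -0.0005] -0.576
36 [-0.0523  0.0054 -0.0005] -0.628
39 [-0.0563  0.0073 -0.0005] -0.681
42 [-0.0602  0.0095 -0.0005] -0.733
44 [-0.0628  0.011  -0.0005] -0.768
45 [-0.064   0.0118 -0.0005] -0.785
```

```bash
python3 -m pendant '[{"dp":[-0.0015,-0.0003,-0.0004],"rotation":[0,0,-0.017],"fingers":1},{"dp":[-0.0044,-0.0008,-0.0004],"rotation":[0,0,-0.052],"fingers":1},{"dp":[-0.0088,-0.0014,-0.0004],"rotation":[0,0,-0.105],"fingers":1},{"dp":[-0.0132,-0.0018,-0.0004],"rotation":[0,0,-0.157],"fingers":1},{"dp":[-0.0177,-0.0019,-0.0004],"rotation":[0,0,-0.209],"fingers":1},{"dp":[-0.0221,-0.0018,-0.0004],"rotation":[0,0,-0.262],"fingers":1},{"dp":[-0.0266,-0.0014,-0.0004],"rotation":[0,0,-0.314],"fingers":1},{"dp":[-0.0266,-0.0014,-0.0004],"rotation":[0,0,-0.314],"fingers":1}]'
python3 - <<'E'
from cell import arm
from h import *
s=arm.observe();print(s['force'],s['position'],s['joints'])
a=arm.get_image("wrist");b=a[130:310,130:370];cv2.imwrite("pics/w4z.png",cv2.resize(b,None,fx=3,fy=3,interpolation=2))
E
```

```text
clock: 5.78
position: [0.5107, -0.0549, 0.0864]
ee_rot: [2.261, 2.18, 0.0]
force: [-2.4, -0.4, 5.2]
width: 0.005
[-2.41520326 -0.39140319  5.19692579] [ 0.51072854 -0.05489534  0.08640546] [-0.18062849  0.43032572  0.24304326  2.01613578 -0.15426274  0.71196971
  1.69253074]
```

View pics/w4z.png

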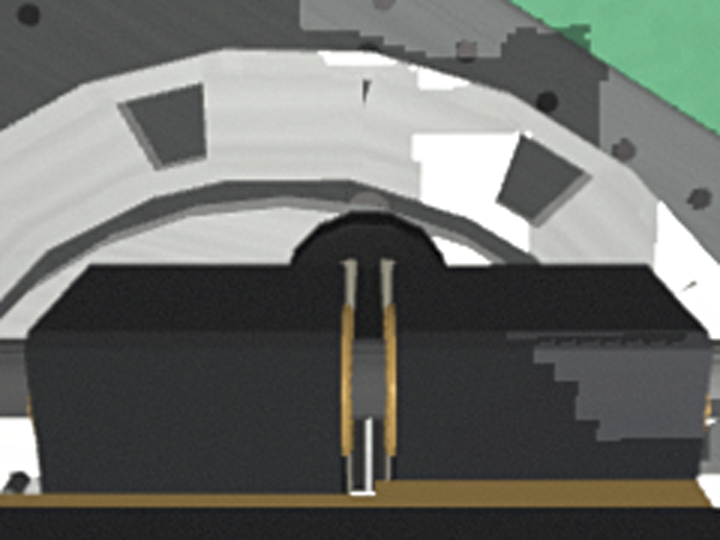

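The table is turning with the finger: the pin has left its hole (hole now empty at about (545,180) in the zoom) and the cap is still centred under the tips. I'll work out the rest of the arc.

```bash
python3 - <<'E'
from cell import arm
from h import *
s=arm.observe();M=R.from_rotvec(s["ee_rot"]).as_matrix();p=s["position"]
C=np.array([.594,-.0754,0]);d0=np.array([.522,-.0301,0])-C
d=p-C;print(np.hypot(d[0],d[1]),np.degrees(np.arctan2(d[1],d[0])))
for t in [21,24,27,30,33,36,39,42,44,45]:
    q=C+R.from_euler('z',t,degrees=True).apply(d0); q[2]=.0866
    print(t,(M.T@(q-p)).round(4),round(-np.radians(t-18),3))
E
```

```text
0.08578232999777309 166.08903487598036
21 [-0.0041 -0.     -0.0002] -0.052
24 [-0.0086 -0.0006 -0.0002] -0.105
27 [-0.013  -0.001  -0.0002] -0.157
30 [-0.0174 -0.0011 -0.0002] -0.209
33 [-0.0219 -0.001  -0.0002] -0.262
36 [-0.0263 -0.0006 -0.0002] -0.314
39 [-0.0308 -0.0001 -0.0002] -0.367
42 [-0.0351  0.0007 -0.0002] -0.419
44 [-0.038   0.0014 -0.0002] -0.454
45 [-0.0395  0.0018 -0.0002] -0.471
```

```bash
python3 -m pendant '[{"dp":[-0.002,-0.0002,-0.0002],"rotation":[0,0,-0.025],"fingers":1},{"dp":[-0.0041,-0.0005,-0.0002],"rotation":[0,0,-0.052],"fingers":1},{"dp":[-0.0086,-0.0008,-0.0002],"rotation":[0,0,-0.105],"fingers":1},{"dp":[-0.013,-0.001,-0.0002],"rotation":[0,0,-0.157],"fingers":1},{"dp":[-0.0174,-0.0011,-0.0002],"rotation":[0,0,-0.209],"fingers":1},{"dp":[-0.0219,-0.001,-0.0002],"rotation":[0,0,-0.262],"fingers":1},{"dp":[-0.0263,-0.0006,-0.0002],"rotation":[0,0,-0.314],"fingers":1},{"dp":[-0.0308,-0.0001,-0.0002],"rotation":[0,0,-0.367],"fingers":1},{"dp":[-0.0351,0.0007,-0.0002],"rotation":[0,0,-0.419],"fingers":1},{"dp":[-0.038,0.0014,-0.0002],"rotation":[0,0,-0.454],"fingers":1},{"dp":[-0.0395,0.0018,-0.0002],"rotation":[0,0,-0.471],"fingers":1},{"dp":[-0.0395,0.0018,-0.0002],"rotation":[0,0,-0.471],"fingers":1}]'
python3 - <<'E'
from cell import arm
from h import *
s=arm.observe();p=s['position'];d=p-np.array([.594,-.0754,0]);print(s['force'],p,np.degrees(np.arctan2(d[1],d[0])),s['joints'])
a=arm.get_image("wrist");cv2.imwrite("pics/wrist5.png",a);b=a[130:310,130:370];cv2.imwrite("pics/w5z.png",cv2.resize(b,None,fx=3,fy=3,interpolation=2))
E
```

```text
clock: 7.32
position: [0.5096, -0.095, 0.0863]
ee_rot: [-1.691, -2.646, 0.002]
force: [-5.2, -1.2, 7.2]
width: 0.008
[-5.16715141 -1.17113248  7.16360618] [ 0.50959731 -0.09495444  0.08628839] -166.95583230487443 [-0.01007589  0.43339642  0.12031458  1.99508874 -0.07582525  0.7196782
  2.16071939]
```

View pics/w5z.png

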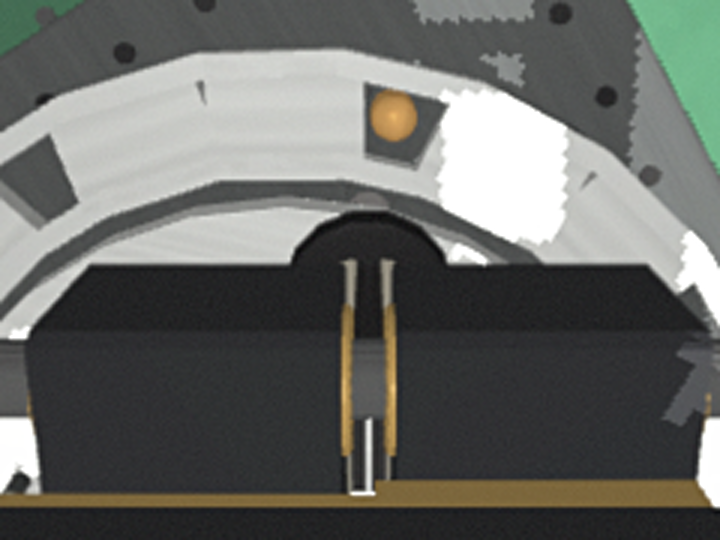

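The brass pin sits in the next hole, at (394,117) in the zoom. Its offset from the hole's left edge is 29 px against 31 px at the start, so it is within about 0.5°. I'll let it rise straight up, slowly.

```bash
python3 -m pendant '[{"dp":[0,0,-0.002],"rotation":[0,0,0],"fingers":1},{"dp":[0,0,-0.004],"rotation":[0,0,0],"fingers":1},{"dp":[0,0,-0.006],"rotation":[0,0,0],"fingers":1},{"dp":[0,0,-0.008],"rotation":[0,0,0],"fingers":1},{"dp":[0,0,-0.010],"rotation":[0,0,0],"fingers":1},{"dp":[0,0,-0.012],"rotation":[0,0,0],"fingers":1},{"dp":[0,0,-0.014],"rotation":[0,0,0],"fingers":1},{"dp":[0,0,-0.02],"rotation":[0,0,0],"fingers":1},{"dp":[0,0,-0.04],"rotation":[0,0,0],"fingers":1},{"dp":[0,0,-0.07],"rotation":[0,0,0],"fingers":1},{"dp":[0,0,-0.095],"rotation":[0,0,0],"fingers":1},{"dp":[0,0,-0.095],"rotation":[0,0,0],"fingers":1}]'
python3 - <<'E'
from cell import arm
from h import *
s=arm.observe();print(s['force'],s['position'])
P=arm.camera_params("wrist");a=arm.get_image("wrist");cv2.imwrite("pics/wrist6.png",a);b=a[90:300,110:400];cv2.imwrite("pics/w6z.png",cv2.resize(b,None,fx=2.7,fy=2.7,interpolation=2))
m=((a.max(2)<60)*255).astype(np.uint8)[165:216,220:285]
n,l,st,ce=cv2.connectedComponentsWithStats(m)
for i in range(1,n):
    if st[i,4]>50: print(st[i],ce[i]+[220,165])
c=arm.get_image("scene");cv2.imwrite("pics/scene6.png",c);cv2.imwrite("pics/s6z.png",cv2.resize(c[170:290,180:310],None,fx=5,fy=5,interpolation=2))
E
```

```text
clock: 8.88
position: [0.5111, -0.095, 0.1833]
ee_rot: [1.691, 2.646, 0.001]
force: [0.8, -0.2, -1.1]
width: 0.004
[ 0.80382147 -0.15698083 -1.09680214] [ 0.51110374 -0.0949987   0.18326092]
[  14    7   39   39 1131] [252.89566755 190.7418214 ]
```

View pics/w6z.png

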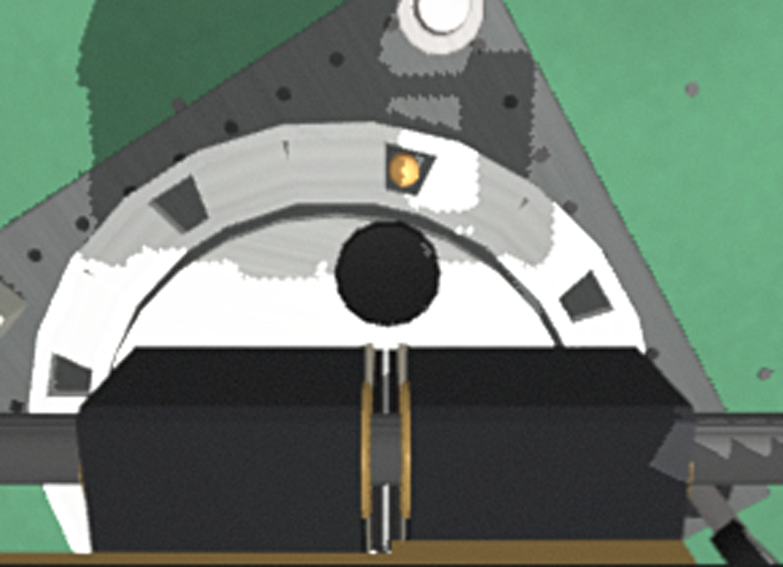

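View pics/s6z.png

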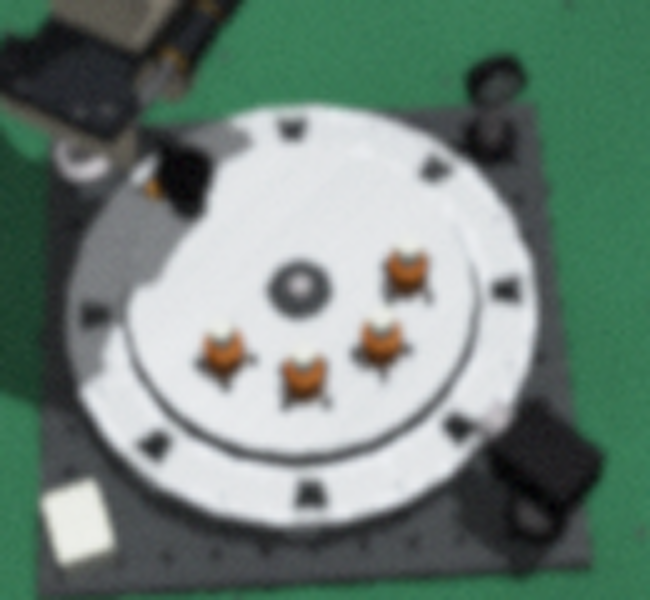

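The pin shows at (405,170) in the wrist zoom, inside the next hole. All four vials stand upright in their seats. I'll back off and check the angle and the cap height with the top, scene and wrist views.

```bash
python3 - <<'E'
from cell import arm
from h import *
P=arm.camera_params("wrist")
for z in (.098,.090):
    e=[onz(P,(x/2.7+110,273.5/2.7+90),z) for x in (336,388,440)]
    d=e[1][:2]-[.594,-.0754];print(z,e[1],np.hypot(*d),np.degrees(np.arctan2(d[1],d[0])),"diam",np.linalg.norm(e[0]-e[2]))
s=arm.observe();M=R.from_rotvec(s["ee_rot"]).as_matrix();print(M.T@np.array([-.12,.16,.06]))
E
```

```text
0.098 [ 0.50570521 -0.09529287  0.098     ] 0.09050799290847844 -167.30322615598084 diam 0.033823529192497134
0.09 [ 0.507611   -0.09436458  0.09      ] 0.08844611045502968 -167.6185220606845 diam 0.03495000752451198
[ 0.19565624 -0.04181695 -0.05974929]
```

```bash
python3 -m pendant '[{"dp":[0.03,-0.007,-0.03],"rotation":[0,0,0],"fingers":1},{"dp":[0.06,-0.014,-0.05],"rotation":[0,0,0],"fingers":1},{"dp":[0.1,-0.021,-0.06],"rotation":[0,0,0],"fingers":1},{"dp":[0.14,-0.03,-0.06],"rotation":[0,0,0],"fingers":1},{"dp":[0.18,-0.038,-0.06],"rotation":[0,0,0],"fingers":1},{"dp":[0.22,-0.047,-0.06],"rotation":[0,0,0],"fingers":1},{"dp":[0.24,-0.05,-0.06],"rotation":[0,0,0],"fingers":1},{"dp":[0.24,-0.05,-0.06],"rotation":[0,0,0],"fingers":1}]'
python3 - <<'E'
from cell import arm
from h import *
for n,(y,x,h,w) in {"scene":(170,180,120,130),"top":(125,210,120,120)}.items():
    a=arm.get_image(n);cv2.imwrite(f"pics/{n}7.png",a);cv2.imwrite(f"pics/{n}7z.png",cv2.resize(a[y:y+h,x:x+w],None,fx=5,fy=5,interpolation=2))
E
```

```text
clock: 9.98
position: [0.3625, 0.1028, 0.2407]
ee_rot: [-1.686, -2.647, 0.004]
force: [0.1, -0.5, 0.0]
width: 0.006
```

View pics/scene7z.png

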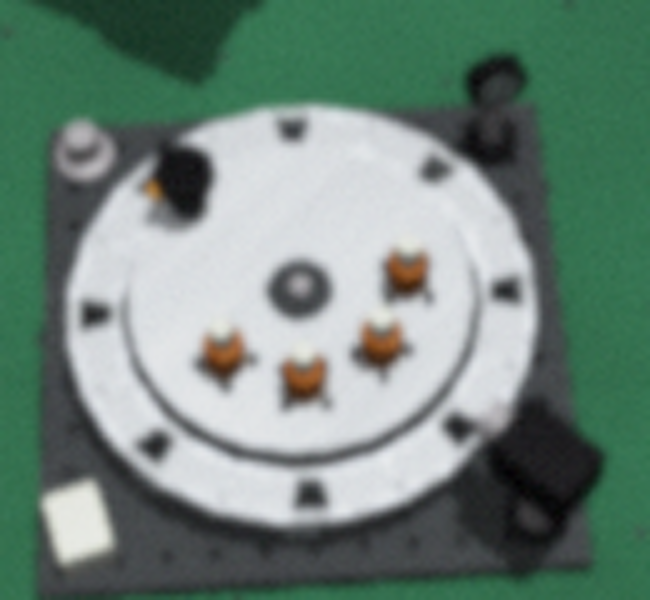

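View pics/top7z.png

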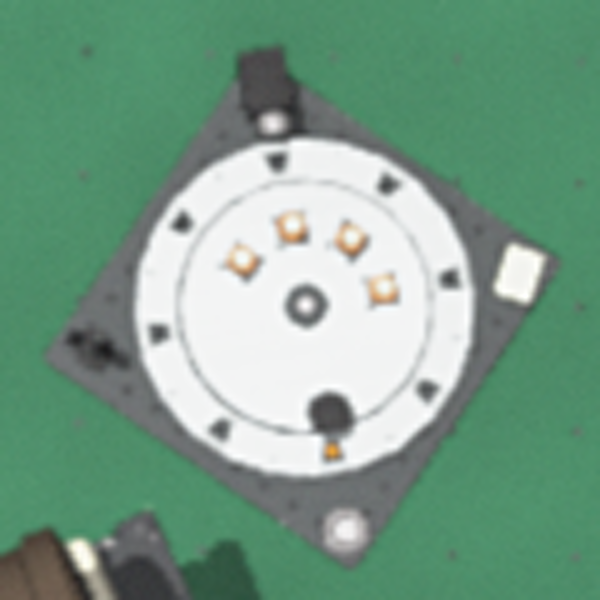

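The table is one step on: the vials now stand where their neighbours stood, at (293,228), (351,240) and (383,290) in the top zoom. The pin is in the next hole at (333,452). Next is a numerical height check of the cap.

```bash
python3 - <<'E'
from cell import arm
from h import *
S=arm.camera_params("scene");T=arm.camera_params("top");C=np.array([.594,-.0754])
def blob(f,x0,x1,y0,y1,th):
    a=cv2.imread(f).max(2)[y0:y1,x0:x1];n,l,st,ce=cv2.connectedComponentsWithStats(((a<th)*255).astype(np.uint8))
    i=1+np.argmax(st[1:,4]);return st[i],ce[i]+[x0,y0]
for nm,f0,ang in (("start","0",146.6+1),("now","7",192.)):
    tu=blob(f"pics/top{f0}.png",*((251,266,197,212) if f0=="0" else (270,282,200,212)),110)
    su=blob(f"pics/scene{f0}.png",*((230,246,188,206) if f0=="0" else (211,224,196,215)),90)
    o1,d1=ray(T,tu[1]);print(nm,tu,su)
    X=onz(T,tu[1],.098);d=X[:2]-C;print("  top",X,np.hypot(*d),np.degrees(np.arctan2(d[1],d[0])))
    for h in (.098,.090):
        q=[*(C+.086*np.array([np.cos(np.radians(ang)),np.sin(np.radians(ang))])),h]
        t=proj(S,q)[0]; print("  scene pred",h,t,"zoom",(t-[180,170]+.4)*5, "top zoom",(proj(T,q)[0]-[210,125]+.4)*5)
# triangulate differential: top rim point of cap in scene
for f in "07":
    a=cv2.imread(f"pics/scene{f}.png").max(2); x0,x1,y0,y1=(230,246,186,206) if f=="0" else (208,224,194,215)
    print(a[y0:y1,x0:x1])
E
```

```text
start (array([ 3,  4,  9,  8, 47], dtype=int32), array([258.44680851, 204.17021277])) (array([  3,   1,  11,  16, 132], dtype=int32), array([237.71212121, 196.28787879]))
  top [ 0.51964343 -0.02902847  0.098     ] 0.08763115104292318 148.05079437319557
  scene pred 0.098 [238.83827544 194.90090263] zoom [296.1913772  126.50451317] top zoom [244.65346078 395.56115811]
  scene pred 0.09 [238.9491161  196.44132161] zoom [296.7455805  134.20660803] top zoom [244.52932803 395.95979147]
now (array([ 2,  4,  8,  8, 49], dtype=int32), array([275.71428571, 207.36734694])) (array([  0,   0,  11,  18, 144], dtype=int32), array([215.68055556, 204.625     ]))
  top [ 0.50858341 -0.09475698  0.098     ] 0.08758246056256516 -167.23138206191373
  scene pred 0.098 [217.76292903 203.82805756] zoom [190.81464514 171.14028781] top zoom [328.65204825 412.09861312]
  scene pred 0.09 [217.99906165 205.33603064] zoom [191.99530823 178.68015321] top zoom [328.15890215 412.42464486]
[[116 116 116 115 114 115 115 115 115 115 116 115 115 116 115 112]
 [114 115 110 114 116 115 117 114 113 115 112 112 116 113 11
[... 1921 characters left out ...]
  22  19  22  33  57 115 184]
 [169 137  96  51  30  23  25  24  27  22  27  27  31  56 118 182]
 [148 132 121  78  40  23  31  20  27  25  25  30  32  66 131 192]
 [137 146 151 114  56  31  29  25  30  27  27  29  40  88 153 203]
 [158 161 165 132  76  35  24  22  26  21  24  28  54 113 181 214]
 [187 179 165 135  92  55  30  23  18  22  20  30  68 136 194 219]
 [209 187 158 126 101  74  44  26  24  24  25  32  75 147 199 223]
 [209 186 152 123 110  98  68  44  24  30  28  41  85 151 203 223]
 [204 176 143 125 123 107  86  62  44  41  42  63 111 167 211 226]
 [198 168 143 132 129 118 106  90  74  69  75 100 149 192 217 226]
 [202 179 161 156 143 135 123 118 109 111 128 155 187 215 224 226]]
```

From top edge to foot, the cap and stem in the scene view span the same number of rows as at the start. The cap's top edge fits a height of 98 mm (4.5 px from the predicted centre, against 4.9 px at the start; 90 mm would give 6 px). The table angle went from 148.05° to 192.77°, a turn of 44.7°, and the arm is clear. I'm handing in.

```bash
python3 - <<'E'
from cell import arm
s=arm.observe();print(s['clock'],s['position'],abs(s['dq']).max())
print(arm.sign_off())
E
```

```text
10.075 [0.36364897 0.1014283  0.24094012] 0.011625725833321362
the job is handed in; nothing more can be done
None
```

The table is one hole on counter-clockwise, with the pin up in that hole, and the job is handed in at 10.1 s. I pressed the plunger with the shut fingertips (5–7 N in the readings, 11 N where it met its stop). I carried it round 45° with the tool turning along, then let it rise slowly and moved the arm clear.

**What agreed:**
- **Table angle:** the top view gives a turn of 44.7°.
- **Pin:** the brass pin shows inside the next hole in every view.
- **Plunger height:** the cap's height in the scene view fits fully out, at about 98 mm.
- **Vials and loose things:** all four vials stand upright in their seats. The lens post, post foot and cuvette box look unmoved. I did not re-measure the bottles, screwdriver or climate meter afterwards, but the arm stayed well above them.

**What disagreed:** one wrist-view measurement put the cap 90.5 mm from the axis instead of 86 mm. The top view gave 87.6 mm, the same as at the start, so I put this down to calibration and edge error. No verdict was reported.

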